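# Open the push-and-turn waste jar and dispose of the used vial

## Robot

A 6-joint arm with a two-finger parallel gripper is mounted at the origin on the work surface. World frame = base frame: x ahead of the robot, y to its left, z up, the work surface at z = 0. Lengths are in mm, angles in rad, forces in N, time in s.
With the tool pointing down it reaches from about 400 to 925 mm from the base axis. Payload 12.5 kg.
Tool frame: the origin (TCP) lies at the very end of the fingers, on their centre line; the grasp point (between the pads) lies 19 mm behind it; z points along the fingers, y is the direction in which the jaws open and shut (so a half turn about z gives the same grasp; the last joint's range is limited). The gripper opens to 95 mm and grips with 3 to 60 N. Pads are 20 mm wide; open, the fingers measure 119 mm over their backs; the gripper's body (75 mm by 180 mm) begins 59 mm behind the grasp point.
Start: joints at [1.102, 0.491, 1.559, -0, 1.092, -0.106], TCP at [221.793, 584.341, 214.661] pointing down, gripper open.
Joint ranges: [-3.1, 3.1], [-0.84, 2.19], [0.05, 2.79], [-1.13, 4.28], [0.06, 2.93], [-2.69, 2.69]. Speed limits (rad/s): [2.22, 2.22, 2.79, 3.14, 3.14, 3.14].

## Interface

Orientations are given as a unit quaternion [w, x, y, z].
In Python, from station import state, capture, camera_model, hand_in gives the robot as it stands.
- The arm moves only by the shell command python3 -m creep 'ROWS' [FORCE]. ROWS is JSON, a list of rows, each a list of 7 numbers: the finger opening in cm, from 0 to 9.51, then the shift along the tool's x, y, z in cm, then the turn, a rotation vector about the tool's x, y, z in rad. In form: [[grip, x, y, z, ax, ay, az], ...]. A call has 1 to 20 rows; each row is the pose to reach, as a shift and turn from the pose commanded when the call began, along the tool's axes at that moment; what a row does not reach only later rows make up. A row lasts 1/10 s, in which the tool goes at most 50 mm and 8.59 degrees, less where a joint would pass 70% of its speed; a pose out of reach is approached as far as the arm can. A call with a gripper value outside its range is refused whole. The fingers move at their own pace and stop on an object; FORCE is the grip in N (left out, the last holds). Time passes only in rows, so rows that repeat a pose let the fingers close. It gives the time, the measured TCP pose, the force and the opening at its end, in the units of the state.
- state(): the state, without advancing time (a new reading comes with each control period).
- capture(name): name is "scene" or "top"; returns (picture, depth): 480x640x3 uint8, red, green, blue; 480x640 float32, mm along the optical axis (not along the pixel's ray), 0 where there is no reading.
- camera_model(name): a dict with "mtx" (3x3 intrinsics, pixels), "rvec" (rotation vector, rad) and "tvec" (3), from world to camera coordinates, as OpenCV has them. Camera axes: x right, y down, z forward; pixel columns grow to the right and rows downward; lengths in mm; the calibration is good to about 2 mm. A picture is of the moment at which its call begins. camera_model takes no time and is no camera call.
- hand_in(): hands the job in, once; it reports no verdict.
The state is a dict: "time": time; "joints": joint angles; "qvel": joint speeds; "joint_efforts": joint torques, N m; "ee_pos": TCP position; "tool_rot": TCP orientation; "wrist_force": force on the tool from outside, world axes, zero at the start; "torque": the same for the moment, N m; "grip_width": finger opening in mm.
Only numpy, scipy, OpenCV 4.12 (cv2) and the standard library are available. Lean on these libraries where they do the work, as an engineer would, in place of code of your own. Each camera call takes 0.05 s, during which the arm holds its last target. There are 200 camera calls.

## Task

Get rid of the used glass vial: open the square waste jar by pushing its child-resistant cap down hard while turning it anticlockwise, set the cap down (do not drop it) right way up in the flat steel tray, and then drop the vial into the open jar. Leave the bottle, the carton and the steel pot alone.

Things in the scene. Friction and masses are not known exactly. Their poses are not given: they have to be found in the camera images.
- cap_center (a point): Centre (half-way up) of the waste jar's cap: ribbed grey plastic, round, 62 mm in diameter, 38 mm high, z up, about 45 g. It starts locked on the jar with its top about 151 mm above the counter. Freed, it lifts straight up. Below its skirt 18 mm stays free for fingertips above the jar's shoulder (10 mm when pushed in). It can turn neither clockwise nor without being pushed in.
- cap_mark (a point): Outer end of the small white raised pointer on the cap's top, 28 mm from its axis, 19 mm above its centre. Locked, it lies over the jar's +x axis (within 3 degrees). To free the cap push it down 7 to 9.5 mm (see jar_seal) and, still pushing, turn it anticlockwise seen from above by 45 to 80 degrees, best 60 (a stop comes at about 90).
- jar_mouth (a point): Centre of the rim of the waste jar's neck, 135 mm above the counter; z up, x and y along the jar's sides. Hollow white plastic jar, 100 x 100 mm, shoulder 95 mm up, neck 42 mm wide and 40 mm tall, mouth 34 mm clear. Fixed in a 110 mm square steel holder. With the cap off, a black seal ring (41 mm) stands 12 mm above this rim. Floor 4 mm up.
- jar_seal (a joint): Travel of the sprung seal ring under the cap, m: 0 fully up (cap off), about 0.002 cap locked, 0.009 or more when the cap is in far enough (7 mm) to turn, hard stop at 0.012 (cap pushed 10 mm). It resists with about 5 N at first, then 1.5 N more per mm: 16 N at 7 mm, 20 N at the stop.
- tray_in (a point): Centre of the inner floor of the flat square steel tray, which is fixed: 150 x 150 mm outside, 18 mm high, walls 3 mm, floor 3 mm above the counter; x and y along its sides.
- vial_center (a point): Centre (half-way up) of the used vial: an amber glass vial with an aluminium top, 20 mm in diameter (19 mm at the top 12 mm), 52 mm high, standing upright on the counter, about 30 g; z up.
- bottle_mid (a point): Bystander: white round bottle with an ordinary cap, 60 mm in diameter, 140 mm high, standing loose on the counter; this point is on its axis 70 mm up.
- carton_mid (a point): Bystander: closed white carton with a blue band, 90 x 70 x 60 mm high; this point is its centre.
- pot_mid (a point): Bystander: small open steel pot 76 mm across, 50 mm high; this point is on its axis, 25 mm up.
Not all that is in view belongs to the job. Of the things that look like the part that bears tray_in, the middle-sized one is meant.

How it is judged:
By the outcome, as a careful person would: the job done as asked, in the order asked, and still so for the second after the job is handed in, with the robot touching nothing.
It also fails if it takes over 58 s, if anything falls off the work surface, if the arm or the gripper's body presses on something with over 40 N, if the wrist force passes 120 N, or if a joint passes its speed limit or range.

## Working session

There is one attempt and no reset: what is moved stays moved. The work goes in short steps, Python scripts to look and compute and a shell command to move; the robot and the scene stay as the last step left them, time stands still between calls to the robot, and variables do not carry over. Pictures are saved under pics/ and viewed, about 8 in all and at most 12, crops included, and the job is handed in when it is done.

```bash
mkdir -p pics; ls
cat > h.py <<'E'
import numpy as np, cv2, pickle
from station import state, capture, camera_model
def cam(n):
    m=camera_model(n); K=np.array(m["mtx"],float).reshape(3,3); R=cv2.Rodrigues(np.array(m["rvec"],float))[0]; t=np.array(m["tvec"],float).ravel()
    return K,R,t
def ray(n,u,v,z):
    K,R,t=cam(n); d=R.T@np.linalg.solve(K,[u,v,1.]); c=-R.T@t
    return c+d*(z-c[2])/d[2]
def proj(n,p):
    K,R,t=cam(n); q=K@(R@np.array(p,float)+t); return q[:2]/q[2]
def cloud(n,D):
    K,R,t=cam(n); v,u=np.mgrid[:480,:640]; P=np.stack([(u-K[0,2])/K[0,0]*D,(v-K[1,2])/K[1,1]*D,D],-1)
    return (P-t)@R
def snap(n,f):
    I,D=capture(n); cv2.imwrite(f"pics/{f}.png",I[:,:,::-1]); np.savez(f"{f}.npz",I=I,D=D); return I,D
def load(f):
    d=np.load(f"{f}.npz"); return d["I"],d["D"]
def totool(dw):
    from scipy.spatial.transform import Rotation as Ro
    q=state()["tool_rot"]; return Ro.from_quat([q[1],q[2],q[3],q[0]]).inv().apply(dw)
E
python3 - <<'E'
from h import *
for n in("scene","top"):
    snap(n,n+"0"); K,R,t=cam(n); print(n,K[0,0],-R.T@t,R[2])
print(state())
E
```

```text
pics
scene 471.8082297198705 [1213.64296937  294.78410875  961.35942784] [-0.60502357 -0.27423062 -0.74749184]
top 598.0983123405008 [ 242.99282157   -6.01843433 1787.0082566 ] [ 0.17186686 -0.00244432 -0.98511715]
{'time': 0.1, 'joints': array([ 1.10243021e+00,  4.91498970e-01,  1.55937185e+00, -6.03712343e-06,
        1.09170650e+00, -1.05593549e-01]), 'qvel': array([ 0.00030107, -0.00202782, -0.00295002,  0.00018   ,  0.00068859,
       -0.00170175]), 'joint_efforts': array([ 3.72482085e-03, -6.13624334e+01, -2.58607274e+01,  6.94238045e-02,
        4.69998317e-02, -1.69074320e-05]), 'ee_pos': array([221.67406261, 584.14477939, 214.12611537]), 'tool_rot': array([-1.36789835e-04,  1.80391898e-01,  9.83594693e-01, -4.72956509e-04]), 'wrist_force': array([-0.38302086,  0.43673913,  0.18335757]), 'torque': array([ 0.00605017, -0.03398863,  0.00875771]), 'grip_width': 95.19698809194715}
```

View pics/top0.png

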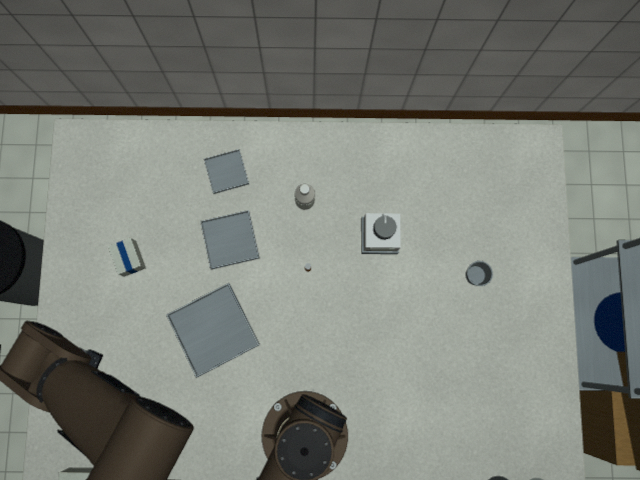

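View pics/scene0.png

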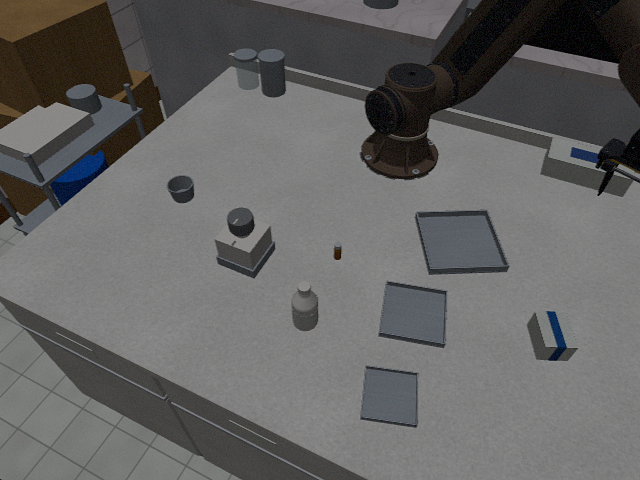

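The top view shows the capped jar at (385,228) and the vial at (308,268). The three trays are small (226,171), middle (230,240) and large (213,330); the middle one is the one described. The look-alikes for the jar are the bottle (305,195) and the pot (479,273), both bystanders. Next I measure and check with one crop.

Run:
```python
from h import *
I,D=load("top0"); P=cloud("top",D); S,DS=load("scene0"); PS=cloud("scene",DS)
for n,p,im in(("top",P,I),("scene",PS,S)):
    z=p[:,:,2]
    def reg(u0,u1,v0,v1,m,name,zp):
        M=np.zeros(z.shape,np.uint8); M[v0:v1,u0:u1]=m[v0:v1,u0:u1]
        c=max(cv2.findContours(M,0,cv2.CHAIN_APPROX_NONE)[0],key=cv2.contourArea).reshape(-1,2)
        w=np.array([ray(n,u,v,zp)[:2] for u,v in c],np.float32)
        print(n,name,"rect",cv2.minAreaRect(w),"circ",cv2.minEnclosingCircle(w), "pts",np.median(p[M>0],0).round(1))
    g=im.mean(2)
    if n=="top":
        reg(360,410,200,260,(z>140)&(z<165),"cap",151)
        reg(350,410,200,260,(z>85)&(z<165),"jar",95)
        s=im.astype(int); reg(195,265,205,275,((s[:,:,2]-s[:,:,0])>6),"tray",18)
        reg(298,318,258,278,z>40,"vial",52)
        print(im[240,230],im[268,290])
    else:
        reg(215,265,200,250,(z>143)&(z<165),"cap",151)
        reg(325,350,235,265,(z>44)&(z<65),"vialtop",52)
a=cv2.resize(I[195:280,355:415][:, :],None,fx=7,fy=7,interpolation=cv2.INTER_CUBIC)[:595]
b=cv2.resize(S[195:280,205:255],None,fx=7,fy=7,interpolation=cv2.INTER_CUBIC)[:595]
cv2.imwrite("pics/crop.png",np.hstack([a,b])[:,:800,::-1])
```

```text
top cap rect ((582.5062255859375, -216.83544921875), (59.860504150390625, 61.7597770690918), 0.6203955411911011) circ ((583.0064697265625, -218.0038604736328), 32.1165657043457) pts [ 582.7 -217.7  151.6]
top jar rect ((583.0551147460938, -218.29141235351562), (98.64141082763672, 103.40998840332031), 89.66629791259766) circ ((583.916259765625, -218.29640197753906), 70.83533477783203) pts [ 576.3 -213.8   98.6]
top tray rect ((566.4813232421875, 231.7501220703125), (151.0340576171875, 150.4409942626953), 13.794189453125) circ ((566.95654296875, 231.58673095703125), 102.81182861328125) pts [567.  232.9   4. ]
top vial rect ((483.99761962890625, -4.136196613311768), (14.766554832458496, 14.640987396240234), 0.6095179319381714) circ ((483.3952941894531, -3.434156656265259), 9.46989631652832) pts [482.9  -2.8  51.6]
[114 124 126] [169 176 167]
scene cap rect ((588.8461303710938, -215.1840362548828), (62.89923095703125, 60.86298751831055), 25.786527633666992) circ ((586.712890625, -214.08154296875), 34.01984405517578) pts [ 587.  -216.3  149.3]
scene vialtop rect ((488.3056945800781, -2.3164901733398438), (20.299678802490234, 15.321151733398438), 24.46217918395996) circ ((488.10675048828125, -2.1566431522369385), 11.168630599975586) pts [487.1  -3.   50.1]
```

View pics/crop.png

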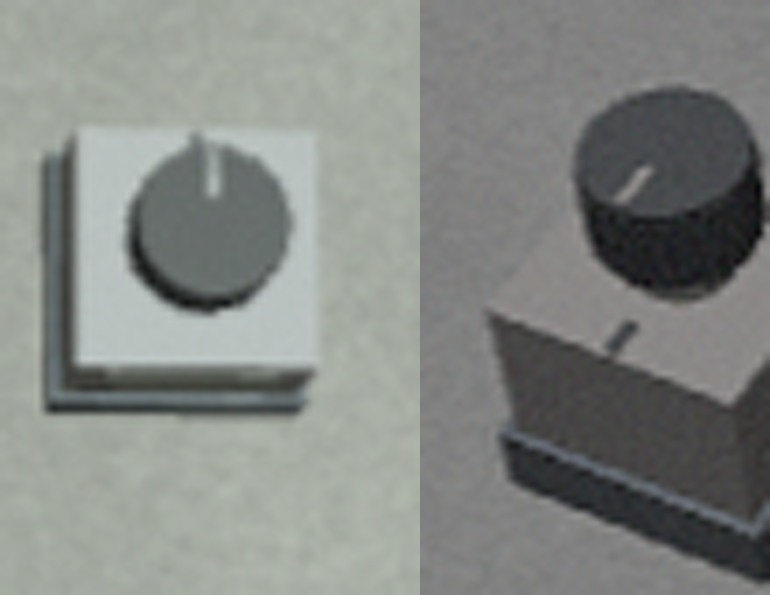

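The crop shows the cap on the jar, with the white pointer facing +x (up in the top view) and the jar square to the world axes. Estimates: cap (584.5,-217), vial (485.5,-3), tray (567,232) with yaw about 14°. Moving above the cap now.

```bash
python3 -m creep '[[9.5,-62.3,-62,2.4,0,0,1.64],[9.5,-62.3,-62,2.4,0,0,1.64],[9.5,-62.3,-62,2.4,0,0,1.64],[9.5,-62.3,-62,2.4,0,0,1.64],[9.5,-62.3,-62,2.4,0,0,1.64],[9.5,-62.3,-62,2.4,0,0,1.64],[9.5,-62.3,-62,2.4,0,0,1.64],[9.5,-62.3,-62,2.4,0,0,1.64],[9.5,-62.3,-62,2.4,0,0,1.64],[9.5,-62.3,-62,2.4,0,0,1.64],[9.5,-62.3,-62,2.4,0,0,1.64],[9.5,-62.3,-62,2.4,0,0,1.64],[9.5,-62.3,-62,2.4,0,0,1.64],[9.5,-62.3,-62,2.4,0,0,1.64],[9.5,-62.3,-62,2.4,0,0,1.64],[9.5,-62.3,-62,2.4,0,0,1.64],[9.5,-62.3,-62,2.4,0,0,1.64],[9.5,-62.3,-62,2.4,0,0,1.64],[9.5,-62.3,-62,2.4,0,0,1.64],[9.5,-62.3,-62,2.4,0,0,1.64]]' 30
python3 - <<'E'
from h import *
s=state();print(s["joints"]); print(totool(np.array([584.5,-217,113])-s["ee_pos"]))
I,D=snap("scene","s1"); cv2.imwrite("pics/s1c.png",cv2.resize(I[120:280,160:340],None,fx=3.5,fy=3.5)[:,:,::-1])
E
```

```text
time: 2.1
ee_pos: [583.7, -216.4, 189.9]
tool_rot: [-0.001, 0.842, 0.539, -0.0]
wrist_force: [-0.2, 0.6, 0.3]
grip_width: 94.8
[-4.61178984e-01  5.12411291e-01  1.59272969e+00  2.71614858e-04
  1.03802449e+00 -2.83129261e-02]
[-0.23710544  1.09027271 76.86202891]
```

View pics/s1c.png

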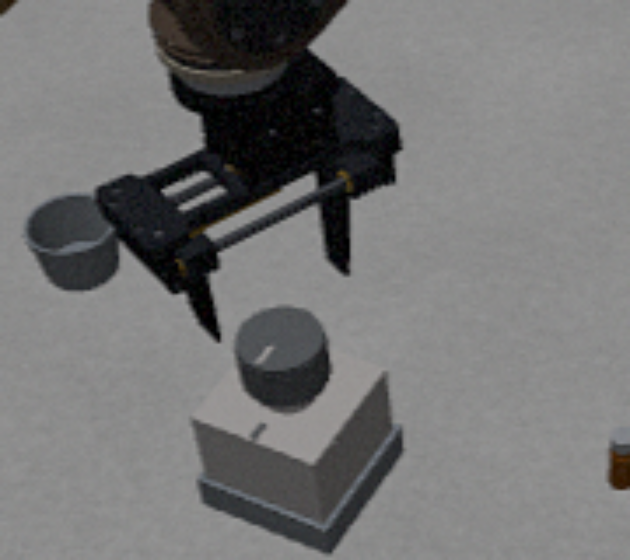

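The fingers straddle the cap with clear margins. Lower and grip.

```bash
python3 -m creep '[[9.5,0,0.1,4,0,0,0],[9.5,0,0.1,7.7,0,0,0],[9.5,0,0.1,7.7,0,0,0],[6.8,0,0.1,7.7,0,0,0],[6.8,0,0.1,7.7,0,0,0],[5.5,0,0.1,7.7,0,0,0],[5.5,0,0.1,7.7,0,0,0],[5.5,0,0.1,7.7,0,0,0],[5.5,0,0.1,7.7,0,0,0],[5.5,0,0.1,7.7,0,0,0]]' 55
```

```text
time: 3.15
ee_pos: [585.1, -216.8, 114.1]
tool_rot: [0.0, 0.842, 0.539, 0.0]
wrist_force: [-2.4, 1.3, 5.4]
grip_width: 62.2
```

```bash
python3 -m creep '[[5.5,0,0,0.3,0,0,0],[5.5,0,0,0.6,0,0,0],[5.5,0,0,0.85,0,0,0],[5.5,0,0,0.85,0,0,0],[5.5,0,0,0.85,0,0,0]]' 60
```

```text
time: 3.65
ee_pos: [585.2, -216.9, 106.6]
tool_rot: [0.0, 0.842, 0.539, 0.0]
wrist_force: [-5.1, 3.5, 16.1]
grip_width: 61.9
```

```bash
python3 -m creep '[[5.5,0,0,0.15,0,0,0],[5.5,0,0,0.15,0,0,0],[5.5,0,0,0.15,0,0,-0.1],[5.5,0,0,0.15,0,0,-0.2]]' 60
```

```text
time: 4.05
ee_pos: [585.8, -216.6, 105.6]
tool_rot: [0.001, 0.783, 0.622, 0.001]
wrist_force: [-2.8, 7.1, 18.9]
grip_width: 61.7
```

```bash
python3 -m creep '[[5.5,0,0,0,0,0,-0.12],[5.5,0,0,0,0,0,-0.24],[5.5,0,0,0,0,0,-0.36],[5.5,0,0,0,0,0,-0.48],[5.5,0,0,0,0,0,-0.6],[5.5,0,0,0,0,0,-0.72],[5.5,0,0,0,0,0,-0.86],[5.5,0,0,0,0,0,-0.86],[5.5,0,0,0,0,0,-0.86]]' 60
python3 -c "
from h import *
print(state()['torque'])
I,D=snap('scene','s2'); J,_=snap('top','t2')
cv2.imwrite('pics/s2c.png',np.hstack([cv2.resize(I[190:270,200:280],(400,400),interpolation=2),cv2.resize(J[188:268,345:425],(400,400),interpolation=2)])[:,:,::-1])"
```

```text
time: 4.95
ee_pos: [583.7, -216.6, 104.9]
tool_rot: [-0.001, 0.454, 0.891, -0.0]
wrist_force: [-12.6, 2.1, 19.1]
grip_width: 61.4
[0.34340506 2.2930808  0.51227774]
```

View pics/s2c.png

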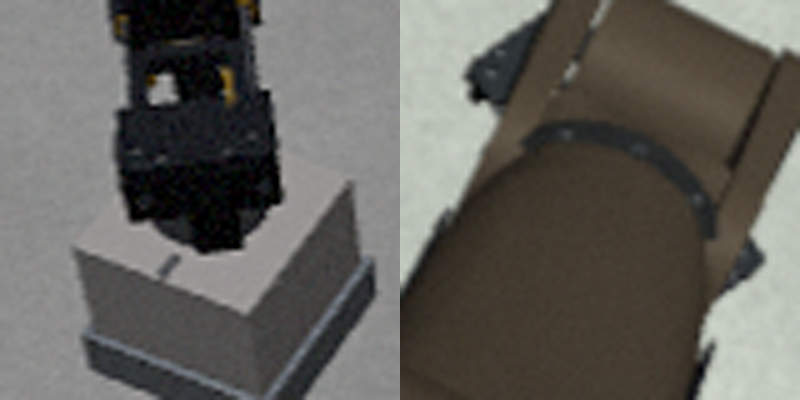

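```bash
python3 -m creep '[[5.5,0,0,-0.4,0,0,0],[5.5,0,0,-0.8,0,0,0],[5.5,0,0,-1.2,0,0,0],[5.5,0,0,-1.2,0,0,0]]' 60
```

```text
time: 5.45
ee_pos: [583.6, -216.6, 115.6]
tool_rot: [-0.002, 0.454, 0.891, -0.0]
wrist_force: [-9.2, 2.1, 6.3]
grip_width: 61.6
```

```bash
python3 -m creep '[[5.5,0,0,-0.3,0,0,0],[5.5,0,0,-0.6,0,0,0],[5.5,0,0,-0.6,0,0,0]]' 60
```

```text
time: 5.75
ee_pos: [583.7, -216.6, 120.9]
tool_rot: [-0.002, 0.454, 0.891, -0.0]
wrist_force: [-7.3, 0.1, 0.1]
grip_width: 61.8
```

```bash
python3 -m creep '[[5.5,0,0,-1.5,0,0,0],[5.5,0,0,-3,0,0,0],[5.5,0,0,-4.5,0,0,0],[5.5,0,0,-7,0,0,0],[5.5,0,0,-9,0,0,0],[5.5,0,0,-9,0,0,0]]' 60
python3 -c "
from h import *
s=state();print(totool(np.array([567,232,s['ee_pos'][2]])-s['ee_pos']),s['joints'])
I,D=snap('scene','s3')
cv2.imwrite('pics/s3c.png',cv2.resize(I[150:270,180:320],None,fx=4,fy=4,interpolation=2)[:,:,::-1])"
```

```text
time: 6.35
ee_pos: [586.0, -217.3, 214.0]
tool_rot: [0.002, 0.454, 0.891, 0.0]
wrist_force: [-0.4, -0.4, -0.7]
grip_width: 61.8
[374.72350155 248.60313418  -0.93264758] [-4.60731874e-01  4.89826252e-01  1.56272821e+00  4.69486091e-05
  1.08466056e+00 -1.08879867e+00]
```

View pics/s3c.png

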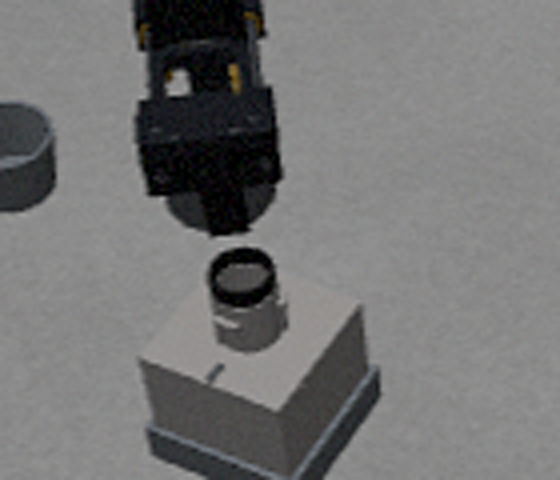

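The cap is in the gripper and the jar is open, with the black seal ring showing. Now over to the middle tray.

```bash
python3 -m creep '[[5.5,37.5,24.9,0,0,0,0.39],[5.5,37.5,24.9,0,0,0,0.39],[5.5,37.5,24.9,0,0,0,0.39],[5.5,37.5,24.9,0,0,0,0.39],[5.5,37.5,24.9,0,0,0,0.39],[5.5,37.5,24.9,0,0,0,0.39],[5.5,37.5,24.9,0,0,0,0.39],[5.5,37.5,24.9,0,0,0,0.39],[5.5,37.5,24.9,0,0,0,0.39],[5.5,37.5,24.9,0,0,0,0.39],[5.5,37.5,24.9,4,0,0,0.39],[5.5,37.5,24.9,8,0,0,0.39],[5.5,37.5,24.9,12,0,0,0.39],[5.5,37.5,24.9,16,0,0,0.39],[5.5,37.5,24.9,18.5,0,0,0.39],[5.5,37.5,24.9,19.5,0,0,0.39],[5.5,37.5,24.9,19.5,0,0,0.39]]' 40
```

```text
time: 8.1
ee_pos: [565.5, 232.3, 15.0]
tool_rot: [-0.001, 0.618, 0.786, -0.001]
wrist_force: [-0.1, -0.4, -0.2]
grip_width: 61.9
```

Run:
```python
from h import *
I,D=snap("scene","s4"); cv2.imwrite("pics/s4c.png",cv2.resize(I[220:370,330:500],None,fx=3.5,fy=3.5,interpolation=2)[:,:,::-1])
```

```text
(no output)
```

View pics/s4c.png

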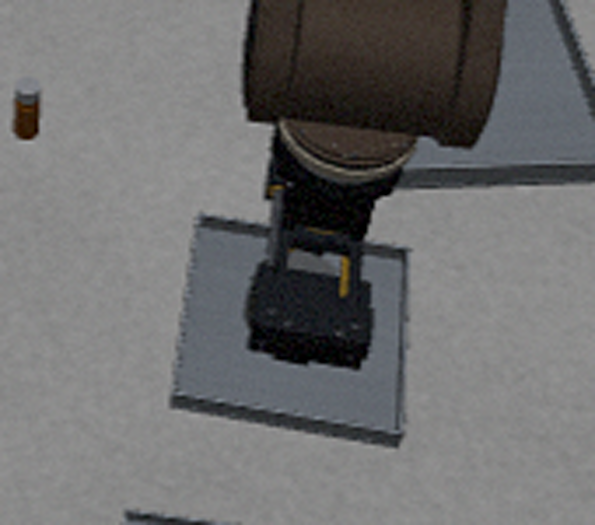

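The gripper and cap are centred in the middle tray with the fingers inside its walls. Lowering slowly to contact.

```bash
python3 -m creep '[[5.5,0,0,0.4,0,0,0],[5.5,0,0,0.7,0,0,0],[5.5,0,0,0.9,0,0,0],[5.5,0,0,0.9,0,0,0]]' 30
```

```text
time: 8.55
ee_pos: [566.4, 233.0, 7.9]
tool_rot: [0.0, 0.618, 0.786, 0.0]
wrist_force: [0.5, -0.7, -0.2]
grip_width: 62.0
```

```bash
python3 -m creep '[[5.5,0,0,0.1,0,0,0],[5.5,0,0,0.2,0,0,0],[5.5,0,0,0.2,0,0,0]]' 30; python3 -m creep '[[5.5,0,0,0.1,0,0,0],[5.5,0,0,0.1,0,0,0]]' 30
```

```text
time: 8.85
ee_pos: [566.3, 233.0, 5.6]
tool_rot: [-0.0, 0.618, 0.786, 0.0]
wrist_force: [-0.5, 0.1, -1.1]
grip_width: 62.1
time: 9.05
ee_pos: [566.3, 233.0, 4.6]
tool_rot: [0.0, 0.618, 0.786, 0.0]
wrist_force: [0.1, 0.4, -0.7]
grip_width: 62.0
```

```bash
python3 -m creep '[[5.5,0,0,0.1,0,0,0],[5.5,0,0,0.1,0,0,0]]' 30; python3 -m creep '[[5.5,0,0,0.05,0,0,0],[5.5,0,0,0.05,0,0,0]]' 30
```

```text
time: 9.25
ee_pos: [566.4, 233.0, 4.5]
tool_rot: [0.0, 0.618, 0.786, 0.0]
wrist_force: [-2.9, -0.3, 9.4]
grip_width: 62.4
time: 9.45
ee_pos: [566.4, 233.0, 4.5]
tool_rot: [0.0, 0.618, 0.786, 0.0]
wrist_force: [-3.0, -0.9, 15.2]
grip_width: 62.2
```

Contact. Back off the press slightly, open, and rise straight up.

```bash
python3 -m creep '[[5.5,0,0,-0.1,0,0,0],[5.5,0,0,-0.1,0,0,0],[6.6,0,0,-0.1,0,0,0],[7.5,0,0,-0.1,0,0,0],[8.5,0,0,-0.1,0,0,0],[9,0,0,-0.1,0,0,0],[9,0,0,-0.1,0,0,0],[9,0,0,-0.1,0,0,0],[9,0,0,-0.1,0,0,0],[9,0,0,-3,0,0,0],[9,0,0,-7,0,0,0],[9,0,0,-12,0,0,0],[9,0,0,-15,0,0,0],[9,0,0,-15,0,0,0]]' 30
python3 -c "
from h import *
s=state();print(totool(np.array([485.5,-3,155])-s['ee_pos']),s['joints'])"
```

```text
time: 10.85
ee_pos: [567.9, 233.5, 157.7]
tool_rot: [0.002, 0.618, 0.786, 0.003]
wrist_force: [1.2, 1.3, 0.1]
grip_width: 90.1
[-210.35835579 -135.85117374    1.6103746 ] [2.82462196e-01 5.32493105e-01 1.65443299e+00 1.05046796e-04
 9.47193084e-01 4.43227601e-02]
```

```bash
python3 -m creep '[[9,-21,-13.6,0,0,0,0],[9,-21,-13.6,0,0,0,0],[9,-21,-13.6,0,0,0,0],[9,-21,-13.6,0,0,0,0],[9,-21,-13.6,0,0,0,0],[6,-21,-13.6,4,0,0,0],[6,-21,-13.6,8,0,0,0],[6,-21,-13.6,8,0,0,0],[6,-21,-13.6,8,0,0,0]]' 12
python3 - <<'E'
from h import *
s=state();print(s["ee_pos"],totool(np.array([485.5,-3,22])-s["ee_pos"]))
I,D=snap("scene","s5"); J,_=snap("top","t5")
cv2.imwrite("pics/s5c.png",np.hstack([cv2.resize(I[200:330,280:460],None,fx=2.77,fy=2.77,interpolation=2),cv2.resize(J[200:280,190:270],(360,360),interpolation=2)])[:,:800,::-1])
# seal ring: dark pixels around jar in top view and scene
for n,im,(u,v) in(("top",J,(385,228)),("scene",I,(240,222))):
    m=np.zeros((480,640),np.uint8); g=im.max(2); m[v-25:v+20,u-25:u+25]=(g[v-25:v+20,u-25:u+25]<50)
    cs=sorted(cv2.findContours(m,0,cv2.CHAIN_APPROX_NONE)[0],key=cv2.contourArea)[-2:]
    for c in cs:
        w=np.array([ray(n,a,b,147)[:2] for a,b in c.reshape(-1,2)],np.float32); print(n,cv2.contourArea(c),cv2.boundingRect(c),cv2.minAreaRect(w))
E
```

```text
time: 11.75
ee_pos: [483.4, -3.1, 73.0]
tool_rot: [-0.001, 0.618, 0.786, -0.001]
wrist_force: [0.9, -0.5, 0.3]
grip_width: 63.7
[483.3848637   -3.07582172  73.02758004] [-0.46978379  2.17385839 51.02300577]
top 0.0 (381, 222, 1, 1) ((596.0271606445312, -208.9671630859375), (0.0, 0.0), 0.0)
top 2.5 (384, 221, 8, 10) ((588.9979858398438, -229.9837646484375), (30.417633056640625, 10.283483505249023), 32.85129928588867)
scene 177.5 (232, 212, 17, 15) ((589.6287231445312, -213.6559295654297), (47.49627685546875, 37.953914642333984), 31.365909576416016)
```

View pics/s5c.png

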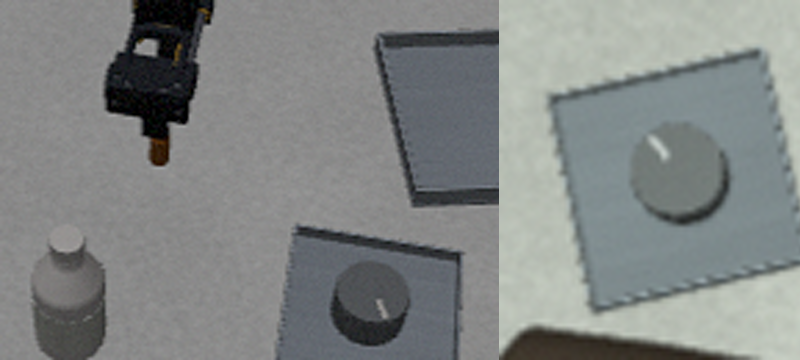

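The cap stands upright, pointer up, near the tray's centre. The gripper is over the vial. Descend and grip the vial high.

```bash
python3 -m creep '[[6,0,0.1,3,0,0,0],[6,0,0.1,5.1,0,0,0],[6,0,0.1,5.1,0,0,0],[3,0,0.1,5.1,0,0,0],[3,0,0.1,5.1,0,0,0],[2.4,0,0.1,5.1,0,0,0],[1.5,0,0.1,5.1,0,0,0],[1.5,0,0.1,5.1,0,0,0],[1.5,0,0.1,5.1,0,0,0],[1.5,0,0.1,5.1,0,0,0]]' 15
```

```text
time: 12.85
ee_pos: [484.7, -3.0, 22.3]
tool_rot: [0.0, 0.618, 0.786, 0.0]
wrist_force: [-0.0, 0.9, 2.9]
grip_width: 19.8
```

```bash
python3 -m creep '[[1.5,0,0,-3,0,0,0],[1.5,0,0,-8,0,0,0],[1.5,0,0,-13,0,0,0],[1.5,0,0,-18,0,0,0],[1.5,-23.1,4.6,-18,0,0,0],[1.5,-23.1,4.6,-18,0,0,0],[1.5,-23.1,4.6,-18,0,0,0],[1.5,-23.1,4.6,-18,0,0,0],[1.5,-23.1,4.6,-18,0,0,0],[1.5,-23.1,4.6,-18,0,0,0],[1.5,-23.1,4.6,-18,0,0,0],[1.5,-23.1,4.6,-18,0,0,0]]' 15
python3 - <<'E'
from h import *
s=state();print(s["ee_pos"],totool(np.array([584,-217,165])-s["ee_pos"]))
I,D=snap("scene","s6")
cv2.imwrite("pics/s6c.png",cv2.resize(I[150:270,180:320],None,fx=4,fy=4,interpolation=2)[:,:,::-1])
print(proj("scene",[584,-217,147])-[180,150],proj("scene",s["ee_pos"])-[180,150])
E
```

```text
time: 14.05
ee_pos: [583.3, -215.7, 202.0]
tool_rot: [-0.0, 0.618, 0.786, 0.0]
wrist_force: [-0.3, 0.3, -0.3]
grip_width: 19.5
[ 583.29590789 -215.66768436  201.96682813] [-1.48810331  0.38778485 36.96555646]
[60.04997519 66.93939988] [57.74514397 50.33022058]
```

View pics/s6c.png

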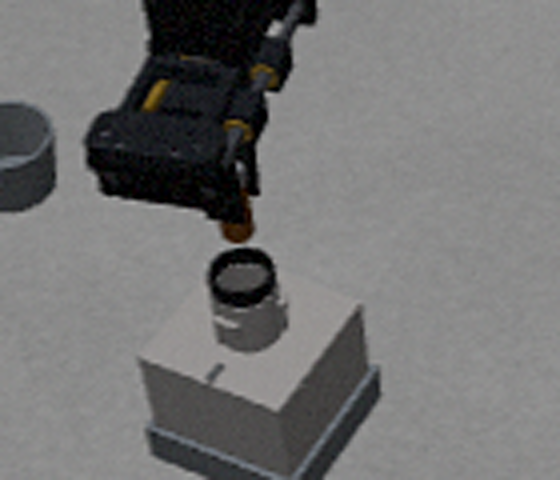

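The vial hangs over the ring: ring centre at (241,268) in the crop, against (240,268) predicted for (584,-217). Lower it in.

```bash
python3 -m creep '[[1.5,-0.1,0.05,1.5,0,0,0],[1.5,-0.1,0.05,3,0,0,0],[1.5,-0.1,0.05,4,0,0,0],[1.5,-0.1,0.05,4.8,0,0,0],[1.5,-0.1,0.05,4.8,0,0,0]]' 15
```

```text
time: 14.6
ee_pos: [584.2, -216.9, 153.4]
tool_rot: [-0.001, 0.618, 0.786, -0.0]
wrist_force: [-0.9, -0.2, 0.4]
grip_width: 19.1
```

Run:
```python
from h import *
I,D=snap("scene","s7")
cv2.imwrite("pics/s7c.png",cv2.resize(I[160:260,190:310],None,fx=5,fy=5,interpolation=2)[:,:,::-1])
```

```text
(no output)
```

View pics/s7c.png

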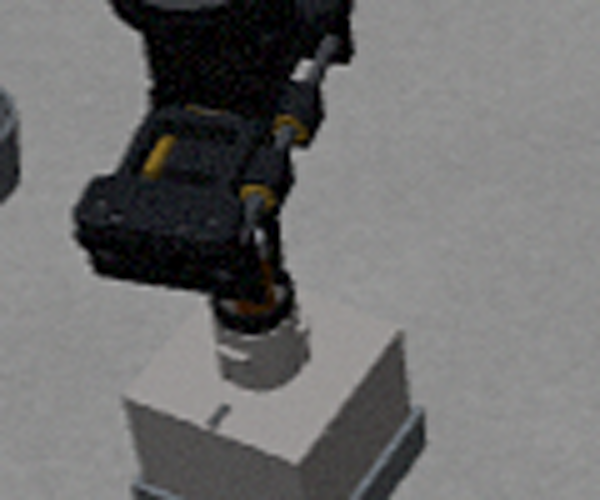

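The vial is inside the ring at (255,300) and free of contact (under 1 N). Release it and rise.

```bash
python3 -m creep '[[2.5,0,0,0,0,0,0],[4,0,0,0,0,0,0],[4,0,0,0,0,0,0],[4,0,0,0,0,0,0],[4,0,0,0,0,0,0],[4,0,0,-4,0,0,0],[4,0,0,-8,0,0,0],[4,5,0,-10,0,0,0],[4,10,0,-10,0,0,0],[4,15,0,-10,0,0,0],[4,20,0,-10,0,0,0],[4,20,0,-10,0,0,0]]' 15
python3 - <<'E'
from h import *
s=state();print(s["ee_pos"],s["grip_width"])
I,D=snap("scene","s8"); J,_=snap("top","t8")
cv2.imwrite("pics/s8c.png",np.hstack([cv2.resize(I[180:270,200:280],(400,450),interpolation=2),cv2.resize(J[190:270,345:425],(400,450),interpolation=2)])[:,:,::-1])
cv2.imwrite("pics/t8.png",J[:,:,::-1])
E
```

```text
time: 15.85
ee_pos: [535.8, -18.9, 254.7]
tool_rot: [-0.0, 0.617, 0.787, 0.0]
wrist_force: [0.1, -0.6, 0.1]
grip_width: 40.0
[535.82470504 -18.93143714 254.6562663 ] 39.97269462398676
```

View pics/s8c.png

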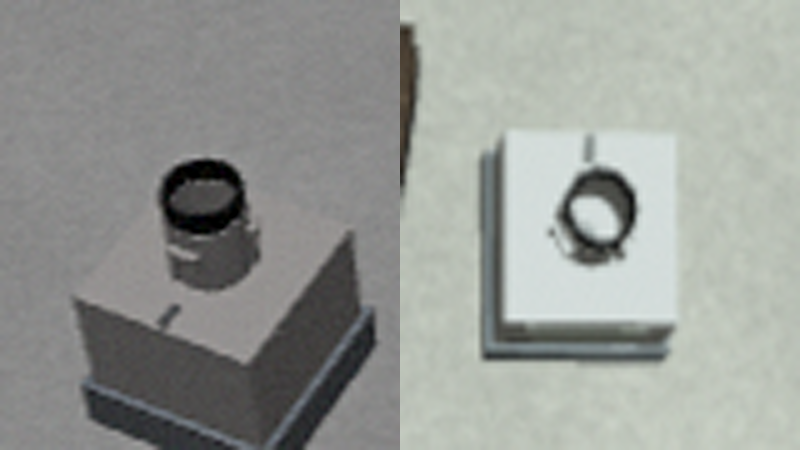

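View pics/s8.png

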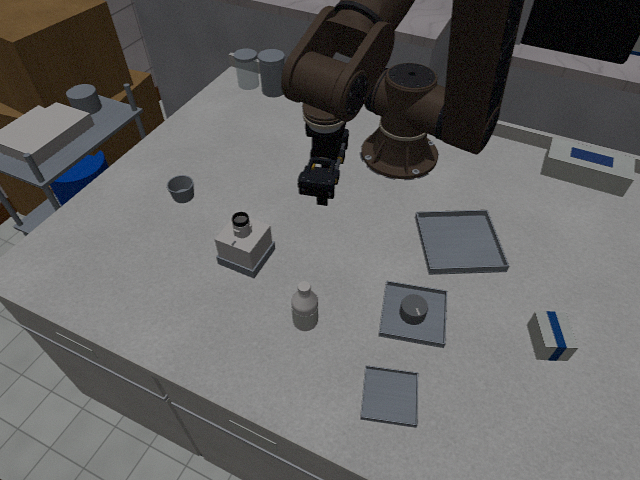

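The jar is open and empty-necked, and no vial shows on the counter or in the gripper (open to 40 mm). The cap is upright in the middle tray at (414,309). The bottle, pot and carton look the same as in the first picture. Handing in.

```bash
python3 -c "
from station import hand_in; print(hand_in())"
```

```text
the job is handed in; nothing more can be done
None
```

The job is done and handed in after about 16 s of robot time. I pushed the cap in about 9 mm (19 N), turned it about 60° anticlockwise and lifted it off. I then lowered it until it touched the middle tray's floor, released it there, and dropped the vial into the open jar from inside its mouth.

**Last checks:**
- **Cap:** it stands right way up near the centre of the middle tray, with its pointer on top.
- **Jar:** it is open with the seal ring clear, and the gripper is away from everything and open.
- **Bystanders:** the bottle, carton and pot look where they were in the first picture; I compared them by eye only.
- **Vial:** I did not see it lying inside the jar. I infer it is there because it was inside the ring before release and is now neither on the counter nor in the gripper.
- **Forces:** the highest wrist force read at the end of a move was about 19 N.
- **Disagreement:** the two cameras differed by about 4 mm in x for the cap and vial. I used values in between, and the grasps showed that was good enough.

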